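Transfer a hanging vial carrier to the next rail and latch it

TASK

The vial carrier hangs in the slot of the short rail, behind that rail's end stop. Lift it just clear of the end stop, bring it out through the rail's open end, hang it on the longer rail next to it behind that rail's own end stop, and slide it along gently until it has clicked past the sprung latch nose and rests snugly against the end block's rubber buffer. Never press or jerk the carrier hard against either rail, keep it upright, and leave the other things on the table alone.

Things in the scene. Friction and masses are not known exactly. Their poses are not given: they have to be found in the camera images.
- rail_a: Short rail, a fixed stand: base plate, column at the closed end, and on top two flat bars (14 mm wide, 8 mm thick) with an 13 mm slot between them. Origin: on the table under the slot's centre line at the open end (mouth); z up, +y along the slot to the closed end (column at 95 mm), x across. Bars z = 142 to 150 mm. The carrier starts here, axis 30 to 60 mm from the mouth.
- rail_a_stop (a point): End stop of the short rail: an upstand on each bar at the mouth, y = 0 to 4 mm of the rail, 12 mm high; the slot between them is open for the stem. This point: middle of the slot at the upstands' top, 162 mm over the table. In front of the mouth two horns at the bars' height flare outwards, 15 mm long.
- rail_b: Longer rail, fixed, same section and heights (slot 13 mm, bars z = 142 to 150 mm), about 0.1 m right of the short rail at its own yaw. Origin: on the table under the slot's centre line at its mouth, which faces the short rail; z up, the rail runs to -y, x across. A grey end block (top at z = 166 mm) is clamped on it, each time elsewhere: the carrier's axis at home is 72 to 102 mm from the mouth.
- rail_b_stop (a point): End stop of the longer rail: an upstand on each bar at the mouth, y = 0 to -4 mm of the rail, 12 mm high, slot open between them; horns flare 15 mm out of the mouth (+y). This point: middle of the slot at the upstands' top, 162 mm over the table. Set the carrier down behind it, axis 23 to 35 mm from the mouth, before its disc meets the nose; slowly, or let go 1 mm above.
- rail_b_end (a point): Closed end of the longer rail's slot at the bars' upper face, 145 mm from the mouth. The end block stands before it; its place is not measured: find it by feel. On the way the disc meets the sprung latch nose 26 to 31 mm before home and passes its tip 9 mm before home (about 4 to 10 N along the rail), then resistance drops, and at the block's rubber buffer it rises by 4 N per mm for 4 mm, then hard.
- carrier: Hanging vial carrier, 120 to 210 g. Origin: on its upright axis at the underside of its steel disc (34 mm in diameter, z = 0 to 14 mm), which rests on the bars, 150 mm over the table. z up, x and y along the sides of its square grip. Below, a stem 8 mm in diameter goes through the slot, then a plate and a glass vial whose bottom is at z = -103 mm. Contact with either rail must stay under 30 N.
- carrier_grip (a point): Middle of the carrier's grip: a black upright square bar 16 x 16 mm over the disc, 45 mm above the carrier's origin, top at 62 mm, bottom (a collar on the disc) at 17 mm. Take it here from above, fingertips at least 22 mm above the origin. Pushed along a rail it tends to tip: then hold it with one finger before and one behind it along the rail. Stay clear of the tall glass balance left of the rails (x over 0.45 m, y -0.02 to 0.2 m).
- carrier_plate (a point): Top of the round plate (32 mm in diameter, 6 mm thick) under the stem, 38 mm below the carrier's origin. It is wider than the slot: the carrier cannot be lifted straight out. While between the bars it can be raised by more than 12 mm (to clear the upstands) and at most 30 mm (the plate then strikes the bars from below).
- catch (a joint): The sprung latch nose on the end block's side nearer the robot (-x), a steel wedge with a shallow ramp facing the mouth, m: 0 = fully out with nothing at it, grows as the disc pushes it back; spring force 2.2 N at 0, rising by 0.3 N per mm; about 0.0035 to 0.0085 when the disc's middle is level with its tip, and 0 to 0.005 when the carrier is home at the buffer, nose sprung in behind it.
- buffer (a joint): The rubber buffer plate before the end block, 30 mm wide, m: 0 = untouched, up to 0.004 pressed in, 4 N per mm. After a push of 8 to 15 N against it and letting go, it stays pressed in by about 0.0003 to 0.002, as the nose keeps the carrier on it.
- spare_vial: Bystander: small glass vial with white cap, 21 mm in diameter, 52 mm tall, standing behind the rails; origin under its centre. Leave it alone.
- brass_weight: Bystander: brass weight with a knob, 22 mm in diameter, 30 mm tall, behind the rails; origin under its centre. Leave it alone.
- tin: Bystander: flat round tin, 67 mm in diameter, 25 mm tall, behind the longer rail; origin under its centre. Leave it alone.
- rubber: Bystander: eraser in a sleeve, 21 x 42 x 13 mm, in front of the rails; origin under its centre. Leave it alone.

How it is judged:
On the way, in this order (a step that is already met when the one before it is completed fails the run):
1. the carrier is out of the short rail, raised past its end stop (y of carrier in the frame of rail_a below -0.012 m and height (world z) of carrier above 0.155 m), for 0.1 s.
2. the carrier hangs on the longer rail, disc resting on the bars behind the end stop (y of carrier in the frame of rail_b below -0.019 m and x of carrier in the frame of rail_b between -0.005 and 0.005 m and z of carrier in the frame of rail_b between 0.146 and 0.153 m), for 0.2 s.
At the end, for the whole second after the job is handed in: The carrier hangs released and still on the longer rail: origin 146 to 153 mm high, within 5 mm of the slot's centre line, tilt under 0.12 rad, axis 69 to 110 mm from the mouth, behind the sprung-in nose (catch joint under 6.5 mm), pressing the buffer (joint over 0.15 mm) (y of carrier in the frame of rail_b between -0.11 and -0.069 m and x of carrier in the frame of rail_b between -0.005 and 0.005 m and z of carrier in the frame of rail_b between 0.146 and 0.153 m and angle between carrier's own z axis and vertical below 0.12 rad and value of joint catch below 0.0065 m and value of joint buffer above 0.00015 m and linear speed of carrier below 0.02 m/s and contact force between carrier and the fingers below 0.1 N); the robot touches nothing.
It fails at once if the carrier is pressed against the short rail with more than 30 N (contact force between carrier and rail_a above 30 N).
It fails at once if the carrier is pressed against the longer rail, its end block or nose with more than 30 N (contact force between carrier and rail_b above 30 N).
It fails at once if the carrier is tipped by more than 0.5 rad (angle between carrier's own z axis and vertical above 0.5 rad).
It fails at once if the carrier is dropped (origin below 0.12 m) (height (world z) of carrier below 0.12 m).
It fails at once if a bystander (spare vial, brass weight, tin or eraser) is shifted by more than 3 cm (distance of any of spare_vial, brass_weight, tin, rubber from where it was at the start of the episode above 0.03 m).
It also fails if it takes over 64 s, if anything falls off the work surface, if the arm or the gripper's body presses on something with over 40 N, if the wrist force passes 120 N, or if a joint passes its speed limit or range.

ROBOT

A 6-joint arm with a two-finger parallel gripper is mounted at the origin on a cart in front of the work surface, level with it; the furniture and walls round the work are solid. World frame = base frame: x ahead of the robot, y to its left, z up, the work surface at z = 0. Lengths are in m, angles in rad, forces in N, time in s.
With the tool pointing down it reaches from about 0.35 to 0.975 m from the base axis. Payload 4.9 kg.
Tool frame: the origin (TCP) lies at the very end of the fingers, on their centre line; the grasp point (between the pads) lies 19 mm behind it; z points along the fingers, y is the direction in which the jaws open and shut (so a half turn about z gives the same grasp; the last joint's range is limited). The gripper opens to 85 mm and grips with 20 to 120 N. Pads are 22 mm wide; open, the fingers measure 114 mm over their backs; the gripper's body (76 mm by 85 mm) begins 54 mm behind the grasp point. The pads swing forward as they close: fully open they stand 13 mm farther back than shut.
Start: joints at [1.067, 0.053, 1.613, -0, 1.476, -0.119], TCP at [0.235, 0.579, 0.231] pointing down, gripper open.
Joint ranges: [-3.01, 3.01], [-1.01, 2.22], [0.06, 2.58], [-1.02, 4.17], [0.09, 2.62], [-3.14, 3.14]. Speed limits (rad/s): [2.57, 2.57, 3.14, 3.14, 3.14, 3.14].

INTERFACE

Orientations are given as a unit quaternion [w, x, y, z].
In Python, from plant import state, eyes, job_done gives the robot as it stands.
- The arm moves only by the tool apply_moves, never from a script. Its argument "commands" is a list of rows, each an object with "linear": the shift along the tool's x, y, z in m, a list of three; "delta_rot": the turn, a rotation vector about the tool's x, y, z in degrees, a list of three; "fingers": the closure in counts, from 0 (fully open) to 255 (shut). In form: [{"linear": [x, y, z], "delta_rot": [wx, wy, wz], "fingers": fingers}, ...]. A call has exactly 8 rows; each row is the pose to reach, as a shift and turn from the pose commanded when the call began, along the tool's axes at that moment; what a row does not reach only later rows make up. A row lasts 1/10 s, in which the tool goes at most 50 mm and 8.59 degrees, less where a joint would pass 70% of its speed; a pose out of reach is approached as far as the arm can. A call with a gripper value outside its range is refused whole. The fingers move at their own pace and stop on an object; the grip force is fixed at half the most. Time passes only in rows, so rows that repeat a pose let the fingers close, or fill a call up. It gives the time, the measured TCP pose, the force and the opening at its end, in the units of the state.
- state(): the state, without advancing time (a new reading comes with each control period).
- eyes.grab_frame(name): name is "scene" or "top" or "wrist"; returns the picture (480x640x3 uint8, red, green, blue); there is no depth.
- eyes.camera_params(name): a dict with "fx", "fy", "cx", "cy" (pixels), "position" and "rotation" of the camera in the world; the wrist camera has in their place "T_tool_cam" (4x4, takes a point from camera to tool coordinates, whose origin is the TCP and whose axes are the flange's). Camera axes: x right, y down, z forward; pixel columns grow to the right and rows downward; lengths in m; the calibration is good to about 2 mm. A picture is of the moment at which its call begins: read the wrist's pose just before it. camera_params takes no time and is no camera call.
- job_done(): hands the job in, once; it reports no verdict.
The state is a dict: "time": time; "joint_pos": joint angles; "joint_vel": joint speeds; "joint_efforts": joint torques, N m; "tool_pos": TCP position; "tool_rot": TCP orientation; "contact_force": force on the tool from outside, world axes, zero at the start; "ft_torque": the same for the moment, N m; "gripper_width": opening from 0.0 (shut) to 1.0 (fully open).
Only numpy, scipy, OpenCV 4.12 (cv2) and the standard library are available. Lean on these libraries where they do the work, as an engineer would, in place of code of your own. Each camera call takes 0.05 s, during which the arm holds its last target.

## Working session

There is one attempt and no reset: what is moved stays moved. The work goes in short steps, Python scripts to look and compute and a tool call to move; the robot and the scene stay as the last step left them, time stands still between calls to the robot, and variables do not carry over. Pictures are saved under pics/ and viewed, and the job is handed in when it is done.

Besides the shell and the picture viewer there is one more tool, called after ">>>" by a JSON object that holds its "method" and its "body". apply_moves: Moves the arm, as the interface text tells. Its arguments: {"type":"object","properties":{"commands":{"type":"array","items":{"type":"object","properties":{"linear":{"type":"array","items":{"type":"number"}},"delta_rot":{"type":"array","items":{"type":"number"}},"fingers":{"type":"number"}}}}},"required":["commands"]}

```bash
ls; mkdir -p pics
cat > h.py <<'E'
import numpy as np, cv2
from plant import state, eyes, job_done
from scipy.spatial.transform import Rotation as R
def save(name,fn):
    im=eyes.grab_frame(name); cv2.imwrite('pics/'+fn,cv2.cvtColor(im,cv2.COLOR_RGB2BGR)); return im
def cam(name):
    return eyes.camera_params(name)
def rot(p):
    r=np.array(p['rotation'])
    if r.shape==(3,3): return r
    return R.from_quat(np.r_[r.ravel()[1:],r.ravel()[0]]).as_matrix()
def plane(p,u,v,z):
    d=rot(p)@np.array([(u-p['cx'])/p['fx'],(v-p['cy'])/p['fy'],1.]); o=np.array(p['position'])
    return o+d*(z-o[2])/d[2]
def proj(p,X):
    c=rot(p).T@(np.array(X)-np.array(p['position'])); return p['fx']*c[0]/c[2]+p['cx'],p['fy']*c[1]/c[2]+p['cy']
E
python3 - <<'E'
from h import *
print(state())
for n in ['scene','top']:
    save(n,n+'0.png'); print(cam(n))
print(cam('wrist'))
E
```

```text
pics
{'time': 0.0, 'joint_pos': array([ 1.06698833e+00,  5.33560145e-02,  1.61429834e+00,  2.67277427e-05,
        1.47599319e+00, -1.18983847e-01]), 'joint_vel': array([ 0.00082111, -0.00105039, -0.00108056, -0.000436  , -0.00168147,
       -0.0002072 ]), 'joint_efforts': array([ 1.16829406e-04, -3.93687022e+01, -3.70172346e+01, -1.48331828e-04,
        7.25083562e-03,  2.38424337e-05]), 'tool_pos': array([0.23430343, 0.57874832, 0.23006095]), 'tool_rot': array([-3.27459655e-04,  1.91228166e-01,  9.81545074e-01, -9.73957167e-04]), 'contact_force': array([0.64725857, 0.71690695, 0.24601517]), 'ft_torque': array([-0.04037683,  0.00068256, -0.0308943 ]), 'gripper_width': 1.0028698002704752}
{'fx': 606.6767519914888, 'fy': 606.6767519914888, 'cx': 323.27917291483993, 'cy': 237.41343623713684, 'position': array([0.15336009, 0.1638531 , 0.78901779]), 'rotation': array([ 0.13268502, -0.33563679,  0.86845555, -0.33989349])}
{'fx': 434.91440164186537, 'fy': 434.91440164186537, 'cx': 321.7759802628721, 'cy': 243.55325682055314, 'position': array([ 0.46954068, -0.29627257,  0.99284301]), 'rotation': array([ 0.0438997 , -0.70259563,  0.7093926 , -0.03455921])}
{'fx': 354.97580302489195, 'fy': 354.97580302489195, 'cx': 323.01887873797546, 'cy': 240.94026324571837, 'T_tool_cam': array([[ 1.06445456e-03, -9.65903107e-01, -2.58901630e-01,
         6.58383880e-02],
       [ 9.99999433e-01,  1.03601349e-03,  2.46291636e-04,
        -5.80859947e-04],
       [ 3.03317248e-05, -2.58901746e-01,  9.65903662e-01,
        -1.43535378e-01],
       [ 0.00000000e+00,  0.00000000e+00,  0.00000000e+00,
         1.00000000e+00]])}
```

View pics/scene0.png

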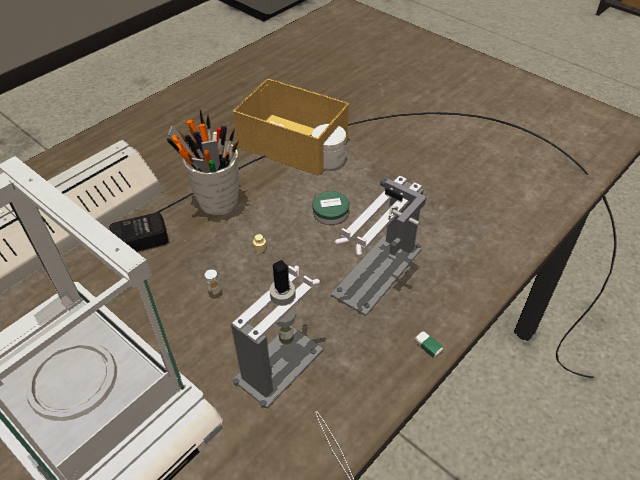

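View pics/top0.png

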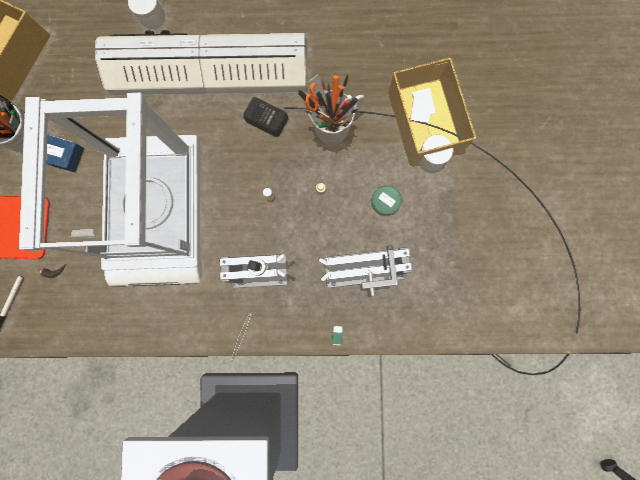

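Run:
```python
import cv2
t=cv2.imread('pics/top0.png'); cv2.imwrite('pics/top0z.png',cv2.resize(t[235:310,215:415],None,fx=4,fy=4,interpolation=cv2.INTER_CUBIC))
t=cv2.imread('pics/scene0.png'); cv2.imwrite('pics/scene0z.png',cv2.resize(t[170:320,225:425],None,fx=4,fy=4,interpolation=cv2.INTER_CUBIC))
```

```text
(no output)
```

View pics/top0z.png

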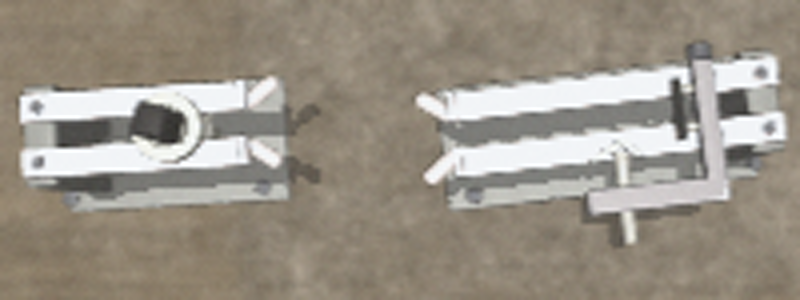

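View pics/scene0z.png

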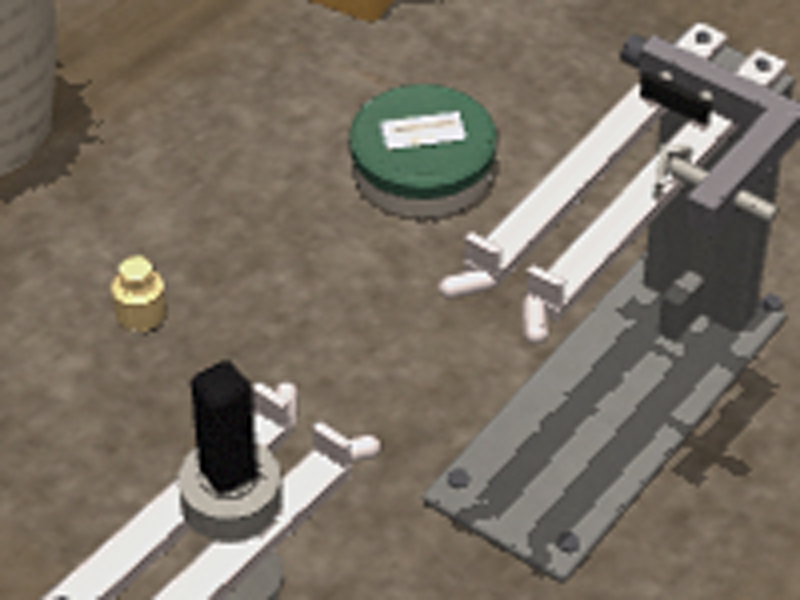

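Run:
```python
from h import *
im=cv2.imread('pics/top0.png'); p=cam('top')
m=(im.min(axis=2)>215).astype(np.uint8)
m[:, :215]=0; m[:235]=0; m[310:]=0; m[:,415:]=0
n,l,s,c=cv2.connectedComponentsWithStats(m)
for i in range(1,n):
    if s[i,4]<40: continue
    ys,xs=np.where(l==i); r=cv2.minAreaRect(np.c_[xs,ys].astype(np.float32)); b=cv2.boxPoints(r)
    print(s[i], np.round(r[0],1),np.round(r[1],1)); print(np.array([plane(p,u,v,.15)[:2] for u,v in b]).round(4).tolist())
```

```text
[393 249  16   9  89] [400.9 253.1] [ 6.6 15. ]
[[0.5478, -0.4237], [0.5517, -0.4526], [0.5388, -0.454], [0.535, -0.4252]]
[320 252  67  13 416] [353.2 258.4] [ 6.8 66.6]
[[0.534, -0.2813], [0.547, -0.41], [0.5338, -0.4111], [0.5208, -0.2827]]
[220 255  57  24 692] [247.9 266.9] [20.7 55.4]
[[0.5369, -0.0862], [0.5422, -0.1942], [0.5019, -0.1967], [0.4967, -0.0893]]
[395 263  16   8  91] [402.8 266.9] [ 6.8 15.1]
[[0.5211, -0.4265], [0.525, -0.4555], [0.512, -0.457], [0.5081, -0.428]]
[322 266  67  15 416] [355.2 275.3] [12.9 66.8]
[[0.5071, -0.2841], [0.5202, -0.4127], [0.4954, -0.4148], [0.4824, -0.2866]]
```

```bash
cat >> h.py <<'E'
def to(target,yaw=None):
    """deltas in tool frame to world target; yaw = heading angle (deg) of tool y axis from world +y (ccw), tool pointing down"""
    s=state(); q=s['tool_rot']; Rt=R.from_quat([q[1],q[2],q[3],q[0]])
    lin=Rt.inv().apply(np.array(target)-s['tool_pos'])
    out=[lin.round(4).tolist()]
    if yaw is not None:
        a=np.radians(yaw); y=np.array([-np.sin(a),np.cos(a),0]); z=np.array([0,0,-1.]); x=np.cross(y,z)
        out.append((np.degrees((Rt.inv()*R.from_matrix(np.c_[x,y,z])).as_rotvec())).round(2).tolist())
    return out
E
python3 - <<'E'
from h import *
print(to([.34,.2,.3],0)); print(to([.50,-.23,.3],3))
E
```

```text
[[-0.2401, -0.3116, -0.0693], [-0.1, -0.03, -22.05]]
[[-0.5498, -0.6501, -0.0687], [-0.1, -0.03, -25.05]]
```

>>> {"method": "apply_moves", "body": {"commands": [{"linear": [-0.03,-0.039,-0.009],"delta_rot": [0,0,-3],"fingers": 0},{"linear": [-0.06,-0.078,-0.018],"delta_rot": [0,0,-6],"fingers": 0},{"linear": [-0.09,-0.117,-0.027],"delta_rot": [0,0,-9],"fingers": 0},{"linear": [-0.12,-0.156,-0.036],"delta_rot": [0,0,-12],"fingers": 0},{"linear": [-0.15,-0.195,-0.045],"delta_rot": [0,0,-15],"fingers": 0},{"linear": [-0.18,-0.234,-0.054],"delta_rot": [0,0,-18],"fingers": 0},{"linear": [-0.21,-0.273,-0.063],"delta_rot": [0,0,-20],"fingers": 0},{"linear": [-0.24,-0.312,-0.07],"delta_rot": [0,0,-22],"fingers": 0}]}}

```text
time: 0.9
tool_pos: [0.3398, 0.1982, 0.3015]
tool_rot: [0.0, -0.001, 1.0, 0.0]
contact_force: [1.1, 0.1, 0.2]
gripper_width: 1.002
```

Run:
```python
from h import *
print(state()['tool_pos'],to([.34,-.12,.3],0)); print(to([.50,-.23,.3],0))
```

```text
[0.33979543 0.19824419 0.30153918] [[0.0003, -0.3182, 0.0015], [0.01, 0.05, 0.09]]
[[-0.1596, -0.4285, 0.0016], [0.01, 0.05, 0.09]]
```

>>> {"method": "apply_moves", "body": {"commands": [{"linear": [0,-0.05,0],"delta_rot": [0,0,0],"fingers": 0},{"linear": [0,-0.1,0],"delta_rot": [0,0,0],"fingers": 0},{"linear": [0,-0.15,0],"delta_rot": [0,0,0],"fingers": 0},{"linear": [0,-0.2,0],"delta_rot": [0,0,0],"fingers": 0},{"linear": [0,-0.25,0],"delta_rot": [0,0,0],"fingers": 0},{"linear": [-0.015,-0.295,0],"delta_rot": [0,0,0],"fingers": 0},{"linear": [-0.045,-0.33,0],"delta_rot": [0,0,0],"fingers": 0},{"linear": [-0.08,-0.365,0],"delta_rot": [0,0,0],"fingers": 0}]}}

```text
time: 1.7
tool_pos: [0.4198, -0.1673, 0.3013]
tool_rot: [0.0, 0.002, 1.0, -0.0]
contact_force: [-0.3, 1.0, 1.5]
gripper_width: 0.998
```

>>> {"method": "apply_moves", "body": {"commands": [{"linear": [-0.04,-0.03,0],"delta_rot": [0,0,0],"fingers": 0},{"linear": [-0.08,-0.06,0],"delta_rot": [0,0,0],"fingers": 0},{"linear": [-0.08,-0.06,0],"delta_rot": [0,0,0],"fingers": 0},{"linear": [-0.08,-0.06,0],"delta_rot": [0,0,0],"fingers": 0},{"linear": [-0.08,-0.06,0],"delta_rot": [0,0,0],"fingers": 0},{"linear": [-0.08,-0.06,0],"delta_rot": [0,0,0],"fingers": 0},{"linear": [-0.08,-0.06,0],"delta_rot": [0,0,0],"fingers": 0},{"linear": [-0.08,-0.06,0],"delta_rot": [0,0,0],"fingers": 0}]}}

```text
time: 2.5
tool_pos: [0.4992, -0.2246, 0.3024]
tool_rot: [0.001, 0.0, 1.0, -0.001]
contact_force: [0.3, 0.9, -0.4]
gripper_width: 1.0
```

Run:
```python
from h import *
s=state(); np.savez('w1.npz',p=s['tool_pos'],q=s['tool_rot'])
save('wrist','w1.png'); print(s['time'],s['tool_pos'],s['tool_rot'])
```

```text
2.5 [ 0.49921426 -0.2246405   0.30237804] [ 8.42272130e-04  2.03414480e-04  9.99999475e-01 -5.46567778e-04]
```

View pics/w1.png

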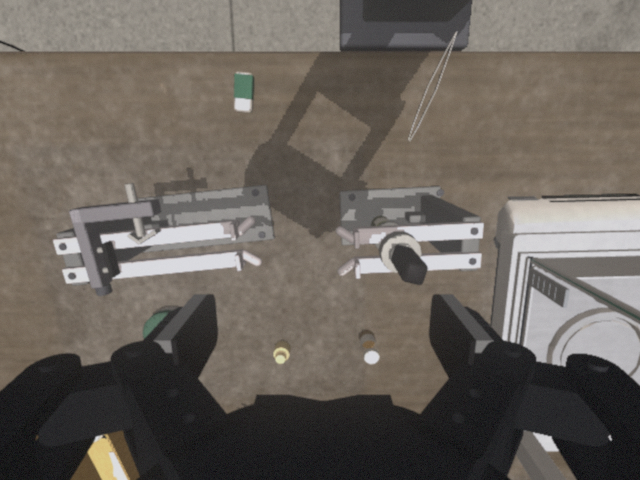

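```bash
cat >> h.py <<'E'
def wcam(f):
    d=np.load(f); p=dict(cam('wrist')); q=d['q']; Rt=R.from_quat([q[1],q[2],q[3],q[0]]).as_matrix(); T=np.array(p['T_tool_cam'])
    p['rotation']=Rt@T[:3,:3]; p['position']=Rt@T[:3,3]+d['p']; return p
E
python3 - <<'E'
from h import *
im=cv2.imread('pics/w1.png'); p=wcam('w1.npz')
m=(im.min(axis=2)>185).astype(np.uint8)
m[:, 490:]=0; m[:210]=0; m[290:]=0; m[:,:50]=0
n,l,s,c=cv2.connectedComponentsWithStats(m)
for i in range(1,n):
    if s[i,4]<60: continue
    ys,xs=np.where(l==i); r=cv2.minAreaRect(np.c_[xs,ys].astype(np.float32)); b=cv2.boxPoints(r)
    print(s[i], np.round(r[0],1),np.round(r[1],1)); print(np.array([plane(p,u,v,.15)[:2] for u,v in b]).round(4).tolist())
z=cv2.resize(im[205:300,330:490],None,fx=5,fy=5,interpolation=cv2.INTER_CUBIC); cv2.imwrite('pics/w1a.png',z)
z=cv2.resize(im[175:300,50:275],None,fx=3.5,fy=3.5,interpolation=cv2.INTER_CUBIC); cv2.imwrite('pics/w1b.png',z)
E
```

```text
[ 101  223  130   25 1447] [165.4 235.6] [ 14.8 128.7]
[[0.5073, -0.4162], [0.496, -0.3054], [0.509, -0.305], [0.5206, -0.4171]]
[ 397  223   86   18 1016] [439.8 232.2] [14.6 85.1]
[[0.5004, -0.162], [0.4967, -0.0898], [0.5095, -0.0877], [0.5133, -0.1607]]
[369 232  17  11 116] [377.  237.6] [ 9.  17.5]
[[0.5073, -0.1868], [0.5043, -0.1723], [0.5122, -0.1704], [0.5152, -0.185]]
[382 236  30  23 183] [394.9 244.1] [13.  32.9]
[[0.5181, -0.178], [0.503, -0.1544], [0.5129, -0.148], [0.5283, -0.1717]]
[ 54 238  27  16 285] [ 66.8 245.7] [14.5 25.1]
[[0.5121, -0.4577], [0.5096, -0.4357], [0.5225, -0.4366], [0.5251, -0.4589]]
[ 115  252  126   26 1672] [176.9 264.6] [ 17.4 125.3]
[[0.5305, -0.4084], [0.5225, -0.2984], [0.5385, -0.2983], [0.5467, -0.4098]]
[243 253  17  12 102] [250.8 258.8] [18.4  5.7]
[[0.5273, -0.2964], [0.5227, -0.2937], [0.5308, -0.2801], [0.5355, -0.2828]]
[421 254  60  16 721] [450.8 261.5] [13.7 59.1]
[[0.5263, -0.1396], [0.5237, -0.0884], [0.5363, -0.0864], [0.539, -0.1381]]
[356 258  36  20 396] [372.4 265.5] [17.5 35.9]
[[0.5303, -0.1987], [0.5241, -0.1681], [0.5399, -0.1644], [0.5463, -0.1954]]
[ 63 268  26  15 264] [ 75.5 275. ] [13.8 24.3]
[[0.5389, -0.4549], [0.5367, -0.4331], [0.5496, -0.4341], [0.5519, -0.4561]]
```

View pics/w1a.png

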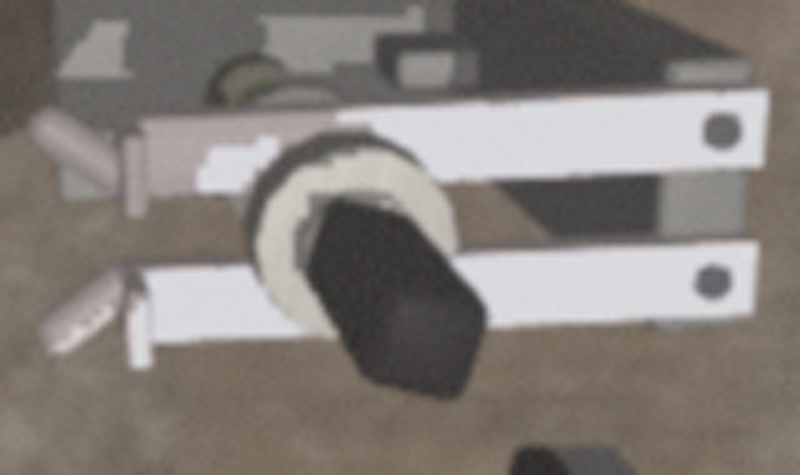

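View pics/w1b.png

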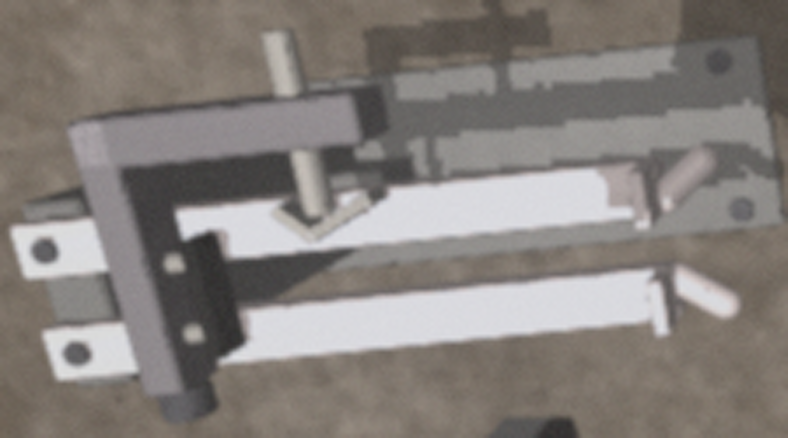

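Run:
```python
from h import *
p=wcam('w1.npz'); pt=cam('top')
def A(x,y,z=.15): return plane(p,330+(x+.5)/5-.5,205+(y+.5)/5-.5,z)[:2]
def B(x,y,z=.15): return plane(p,50+(x+.5)/3.5-.5,175+(y+.5)/3.5-.5,z)[:2]
def show(n,L,f,z=.15): print(n,[f(*q,z).round(4).tolist() for q in L])
print('cam',p['position'])
show('A up outer',[(340,108),(768,90)],A); show('A up inner',[(437,182),(762,168)],A)
show('A lo inner',[(460,258),(755,243)],A); show('A lo outer',[(150,342),(755,313)],A)
show('A upst rear top',[(150,362),(147,195)],A,.162);show('A upst front top',[(128,366),(125,215)],A,.162)
show('A grip top',[(402,295),(487,317),(455,398),(362,375)],A,.212)
show('A disc top L,R,',[(257,240),(457,245)],A,.164)
show('B up outer',[(180,208),(605,168)],B); show('B up inner',[(385,248),(635,222)],B)
show('B lo inner',[(250,312),(650,272)],B); show('B lo outer',[(220,362),(645,322)],B)
show('B upst (rear,front) top',[(658,334),(672,330)],B,.162)
show('B upst2 (rear,front) top',[(640,226),(650,226)],B,.162)
show('B end corners',[(12,228),(24,280),(44,330),(58,380)],B)
show('B buffer face z .155',[(245,345),(222,240)],B,.16)
show('B nose tip',[(315,240)],B,.157)
```

```text
cam [ 0.432946   -0.22485281  0.44580392]
A up outer [[0.4997, -0.1615], [0.4965, -0.0888]]
A up inner [[0.5127, -0.144], [0.5102, -0.0882]]
A lo inner [[0.5265, -0.139], [0.5237, -0.0879]]
A lo outer [[0.5421, -0.1927], [0.5366, -0.0864]]
A upst rear top [[0.5413, -0.1939], [0.5118, -0.1952]]
A upst front top [[0.542, -0.1976], [0.5152, -0.1988]]
A grip top [[0.5123, -0.1647], [0.5155, -0.1526], [0.5276, -0.1562], [0.5241, -0.1695]]
A disc top L,R, [[0.519, -0.177], [0.5198, -0.1438]]
B up outer [[0.5068, -0.4158], [0.4967, -0.3107]]
B up inner [[0.517, -0.3667], [0.5103, -0.3043]]
B lo inner [[0.5337, -0.4026], [0.5231, -0.3014]]
B lo outer [[0.5471, -0.4122], [0.5363, -0.3035]]
B upst (rear,front) top [[0.5352, -0.2974], [0.5341, -0.2939]]
B upst2 (rear,front) top [[0.5081, -0.3], [0.5081, -0.2976]]
B end corners [[0.512, -0.4581], [0.5254, -0.4577], [0.5386, -0.4553], [0.5521, -0.4543]]
B buffer face z .155 [[0.5388, -0.399], [0.5122, -0.4006]]
B nose tip [[0.513, -0.38]]
```

Run:
```python
from h import *
print(to([.520,-.1607,.178],-16))
```

```text
[[-0.0205, 0.0641, 0.1241], [-0.03, 0.08, 15.97]]
```

>>> {"method": "apply_moves", "body": {"commands": [{"linear": [-0.007,0.022,0],"delta_rot": [0,0,5],"fingers": 0},{"linear": [-0.014,0.043,0],"delta_rot": [0,0,10],"fingers": 0},{"linear": [-0.0205,0.064,0],"delta_rot": [0,0,16],"fingers": 0},{"linear": [-0.0205,0.064,0.02],"delta_rot": [0,0,16],"fingers": 0},{"linear": [-0.0205,0.064,0.04],"delta_rot": [0,0,16],"fingers": 0},{"linear": [-0.0205,0.064,0.055],"delta_rot": [0,0,16],"fingers": 0},{"linear": [-0.0205,0.064,0.06],"delta_rot": [0,0,16],"fingers": 0},{"linear": [-0.0205,0.064,0.06],"delta_rot": [0,0,16],"fingers": 0}]}}

```text
time: 3.35
tool_pos: [0.5197, -0.161, 0.2405]
tool_rot: [-0.001, 0.14, 0.99, 0.0]
contact_force: [-0.2, 0.5, -0.1]
gripper_width: 1.004
```

Run:
```python
from h import *
s=state(); np.savez('w2.npz',p=s['tool_pos'],q=s['tool_rot'])
save('wrist','w2.png'); print(s['time'],s['tool_pos'],s['tool_rot'],s['contact_force'])
print(to([.520,-.1607,.178],-16))
```

```text
3.35 [ 0.51965749 -0.16104904  0.24051562] [-7.27294600e-04  1.39675515e-01  9.90197041e-01  2.03850721e-04] [-0.15939262  0.5261766  -0.05895785]
[[0.0003, 0.0005, 0.0636], [-0.0, 0.02, -0.06]]
```

View pics/w2.png

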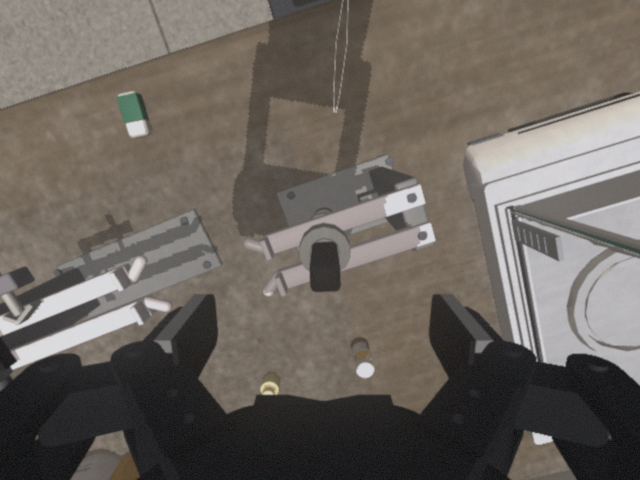

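Run:
```python
from h import *
im=cv2.imread('pics/w2.png'); p=wcam('w2.npz')
z=cv2.resize(im[215:305,270:390],None,fx=6,fy=6,interpolation=cv2.INTER_CUBIC); cv2.imwrite('pics/w2z.png',z)
for u,v in [(311,266),(341,266),(341,291),(311,291),(326,278)]: print(plane(p,u,v,.212).round(4))
```

```text
[ 0.5115 -0.1656  0.212 ]
[ 0.5158 -0.1508  0.212 ]
[ 0.529  -0.1545  0.212 ]
[ 0.5247 -0.1695  0.212 ]
[ 0.5199 -0.16    0.212 ]
```

View pics/w2z.png

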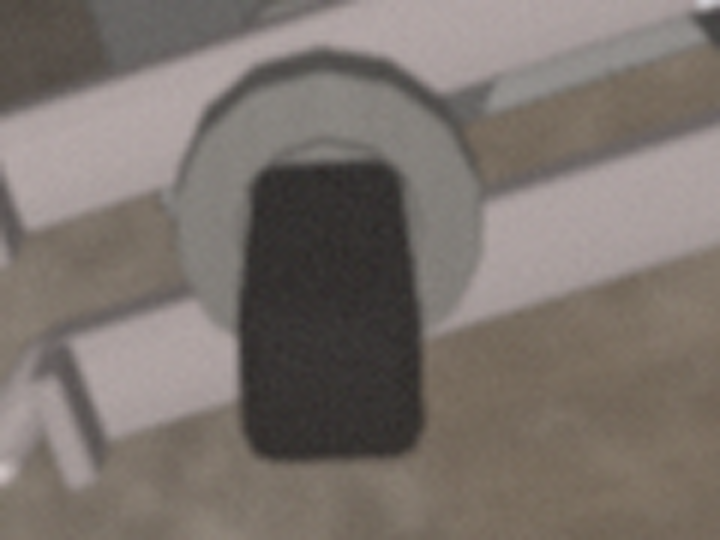

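>>> {"method": "apply_moves", "body": {"commands": [{"linear": [0,0.001,0.016],"delta_rot": [0,0,0],"fingers": 0},{"linear": [0,0.001,0.032],"delta_rot": [0,0,0],"fingers": 80},{"linear": [0,0.001,0.048],"delta_rot": [0,0,0],"fingers": 130},{"linear": [0,0.001,0.058],"delta_rot": [0,0,0],"fingers": 150},{"linear": [0,0.001,0.0625],"delta_rot": [0,0,0],"fingers": 160},{"linear": [0,0.001,0.0625],"delta_rot": [0,0,0],"fingers": 170},{"linear": [0,0.001,0.0625],"delta_rot": [0,0,0],"fingers": 170},{"linear": [0,0.001,0.0625],"delta_rot": [0,0,0],"fingers": 170}]}}

```text
time: 4.2
tool_pos: [0.5209, -0.1604, 0.1798]
tool_rot: [0.001, 0.14, 0.99, -0.0]
contact_force: [-0.1, 0.7, 0.4]
gripper_width: 0.333
```

>>> {"method": "apply_moves", "body": {"commands": [{"linear": [0,0,0],"delta_rot": [0,0,0],"fingers": 185},{"linear": [0,0,0],"delta_rot": [0,0,0],"fingers": 195},{"linear": [0,0,0],"delta_rot": [0,0,0],"fingers": 205},{"linear": [0,0,0],"delta_rot": [0,0,0],"fingers": 215},{"linear": [0,0,0],"delta_rot": [0,0,0],"fingers": 235},{"linear": [0,0,0],"delta_rot": [0,0,0],"fingers": 255},{"linear": [0,0,0],"delta_rot": [0,0,0],"fingers": 255},{"linear": [0,0,0],"delta_rot": [0,0,0],"fingers": 255}]}}

```text
time: 5.0
tool_pos: [0.5206, -0.1603, 0.1793]
tool_rot: [0.0, 0.14, 0.99, -0.0]
contact_force: [0.2, -0.2, 4.0]
gripper_width: 0.179
```

Run:
```python
from h import *
s=state(); print(s['time'],s['tool_pos'],s['tool_rot'],s['contact_force'],s['ft_torque'],s['gripper_width']*85)
```

```text
5.0 [ 0.52064543 -0.16034453  0.17930221] [ 3.75564362e-04  1.39594680e-01  9.90208641e-01 -1.76116321e-04] [ 0.21384204 -0.16250211  3.99278218] [-0.09472303  0.07999194 -0.00592422] 15.196364717633726
```

>>> {"method": "apply_moves", "body": {"commands": [{"linear": [0,0,-0.001],"delta_rot": [0,0,0],"fingers": 255},{"linear": [0,0,-0.003],"delta_rot": [0,0,0],"fingers": 255},{"linear": [0,0,-0.006],"delta_rot": [0,0,0],"fingers": 255},{"linear": [0,0,-0.01],"delta_rot": [0,0,0],"fingers": 255},{"linear": [0,0,-0.014],"delta_rot": [0,0,0],"fingers": 255},{"linear": [0,0,-0.017],"delta_rot": [0,0,0],"fingers": 255},{"linear": [0,0,-0.019],"delta_rot": [0,0,0],"fingers": 255},{"linear": [0,0,-0.019],"delta_rot": [0,0,0],"fingers": 255}]}}

```text
time: 5.8
tool_pos: [0.5206, -0.1603, 0.1983]
tool_rot: [0.0, 0.14, 0.99, -0.0]
contact_force: [-0.5, -0.1, -0.9]
gripper_width: 0.174
```

Run:
```python
from h import *
s=state(); np.savez('w3.npz',p=s['tool_pos'],q=s['tool_rot'])
save('wrist','w3.png');save('scene','s3.png'); print(s['time'],s['tool_pos'],s['tool_rot'],s['contact_force'],s['ft_torque'],s['gripper_width']*85)
im=cv2.imread('pics/s3.png');z=cv2.resize(im[200:400,180:420],None,fx=3.3,fy=3,interpolation=cv2.INTER_CUBIC)[:600,:800]; cv2.imwrite('pics/s3z.png',z)
# exit target: axis 45 mm out of mouth along rail A
O=np.array([.5222,-.198]);d=np.array([-.049,.9988])
for y in [.0375,0,-.048]: print(y,(O+d*y).round(4))
print(to(np.r_[O+d*-.048,s['tool_pos'][2]]))
```

```text
5.8 [ 0.52063904 -0.16029237  0.19834217] [ 4.16302124e-04  1.39575190e-01  9.90211380e-01 -1.27807581e-04] [-0.46337977 -0.07050205 -0.91666568] [ 0.00639212 -0.01239183 -0.01700613] 14.75286522088974
0.0375 [ 0.5204 -0.1605]
0 [ 0.5222 -0.198 ]
-0.048 [ 0.5246 -0.2459]
[[-0.0277, -0.0813, -0.0006]]
```

View pics/w3.png

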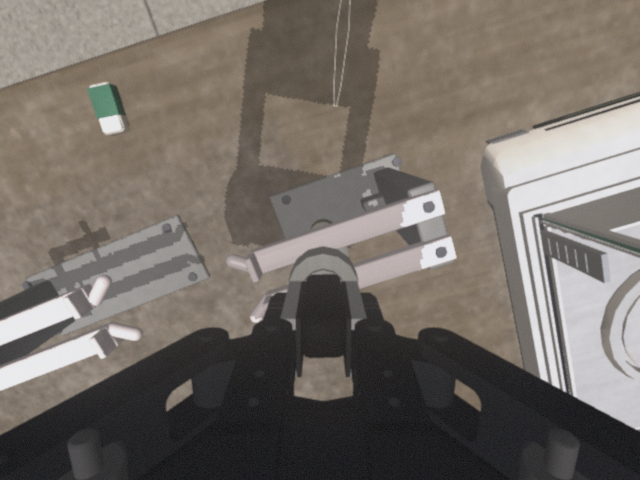

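View pics/s3z.png

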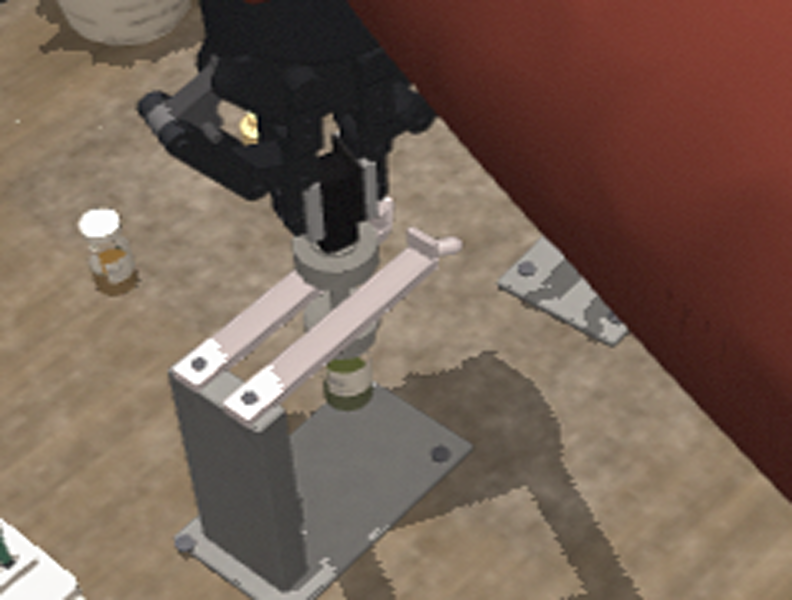

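>>> {"method": "apply_moves", "body": {"commands": [{"linear": [-0.001,-0.003,0],"delta_rot": [0,0,0],"fingers": 255},{"linear": [-0.0025,-0.008,0],"delta_rot": [0,0,0],"fingers": 255},{"linear": [-0.0045,-0.0135,0],"delta_rot": [0,0,0],"fingers": 255},{"linear": [-0.0065,-0.019,0],"delta_rot": [0,0,0],"fingers": 255},{"linear": [-0.0084,-0.0246,0],"delta_rot": [0,0,0],"fingers": 255},{"linear": [-0.0103,-0.0303,0],"delta_rot": [0,0,0],"fingers": 255},{"linear": [-0.0119,-0.035,0],"delta_rot": [0,0,0],"fingers": 255},{"linear": [-0.0129,-0.038,0],"delta_rot": [0,0,0],"fingers": 255}]}}

```text
time: 6.7
tool_pos: [0.5223, -0.2008, 0.1978]
tool_rot: [-0.0, 0.14, 0.99, -0.0]
contact_force: [-0.5, -0.0, -2.2]
gripper_width: 0.177
```

>>> {"method": "apply_moves", "body": {"commands": [{"linear": [-0.0016,-0.0048,0],"delta_rot": [0,0,0],"fingers": 255},{"linear": [-0.0035,-0.0104,0],"delta_rot": [0,0,0],"fingers": 255},{"linear": [-0.0055,-0.016,0],"delta_rot": [0,0,0],"fingers": 255},{"linear": [-0.0077,-0.0227,0],"delta_rot": [0,0,0],"fingers": 255},{"linear": [-0.01,-0.0293,0],"delta_rot": [0,0,0],"fingers": 255},{"linear": [-0.0122,-0.036,0],"delta_rot": [0,0,0],"fingers": 255},{"linear": [-0.0138,-0.0407,0],"delta_rot": [0,0,0],"fingers": 255},{"linear": [-0.0148,-0.0433,0],"delta_rot": [0,0,0],"fingers": 255}]}}

```text
time: 7.5
tool_pos: [0.5245, -0.2466, 0.1978]
tool_rot: [-0.0, 0.14, 0.99, 0.0]
contact_force: [-0.6, 0.5, -1.0]
gripper_width: 0.179
```

```bash
cat >> h.py <<'E'
OA=np.array([.5222,-.198]);dA=np.array([-.049,.9988])
OB=np.array([.5157,-.2955]);dB=np.array([.101,-.9949])
def rep():
    s=state();t=s['tool_pos']; v=t[:2]-OB; a=t[:2]-OA
    print('t %.2f'%s['time'],'tcp',t.round(4),'F',s['contact_force'].round(2),'T',s['ft_torque'].round(3),'w %.1f'%(s['gripper_width']*85))
    print(' A: along %.4f'%(a@dA),' B: along %.4f across %.4f'%(v@dB, dB[0]*v[1]-dB[1]*v[0]),'Fb %.2f'%(s['contact_force'][:2]@dB))
E
python3 - <<'E'
from h import *
rep(); z=state()['tool_pos'][2]
print(to(np.r_[OB+dB*-.045,z],5.8))
E
```

```text
t 7.50 tcp [ 0.5245 -0.2466  0.1978] F [-0.64  0.48 -1.02] T [ 0.015 -0.014 -0.016] w 15.2
 A: along -0.0486  B: along -0.0478 across 0.0137 Fb -0.54
[[0.0117, -0.0077, 0.0], [0.0, -0.0, -21.88]]
```

>>> {"method": "apply_moves", "body": {"commands": [{"linear": [0.002,-0.001,0],"delta_rot": [0,0,-4],"fingers": 255},{"linear": [0.005,-0.003,0],"delta_rot": [0,0,-8],"fingers": 255},{"linear": [0.008,-0.005,0],"delta_rot": [0,0,-12],"fingers": 255},{"linear": [0.0105,-0.007,0],"delta_rot": [0,0,-16],"fingers": 255},{"linear": [0.0117,-0.0077,0],"delta_rot": [0,0,-20],"fingers": 255},{"linear": [0.0117,-0.0077,0],"delta_rot": [0,0,-21.9],"fingers": 255},{"linear": [0.0117,-0.0077,0],"delta_rot": [0,0,-21.9],"fingers": 255},{"linear": [0.0117,-0.0077,0],"delta_rot": [0,0,-21.9],"fingers": 255}]}}

```text
time: 8.3
tool_pos: [0.5112, -0.2501, 0.1978]
tool_rot: [-0.0, -0.051, 0.999, 0.0]
contact_force: [-0.5, -0.4, -1.6]
gripper_width: 0.18
```

Run:
```python
from h import *
rep(); s=state(); np.savez('w4.npz',p=s['tool_pos'],q=s['tool_rot'])
save('wrist','w4.png');save('top','t4.png')
z=s['tool_pos'][2]
print(to(np.r_[OB+dB*.028,z],5.8))
im=cv2.imread('pics/w4.png');z=cv2.resize(im[170:320,0:360],None,fx=2.2,fy=2.2,interpolation=cv2.INTER_CUBIC); cv2.imwrite('pics/w4z.png',z)
```

```text
t 8.30 tcp [ 0.5112 -0.2501  0.1978] F [-0.52 -0.35 -1.62] T [ 0.053 -0.074  0.026] w 15.3
 A: along -0.0515  B: along -0.0456 across 0.0001 Fb 0.30
[[0.0002, -0.0736, 0.0], [0.0, 0.0, 0.03]]
```

View pics/w4z.png

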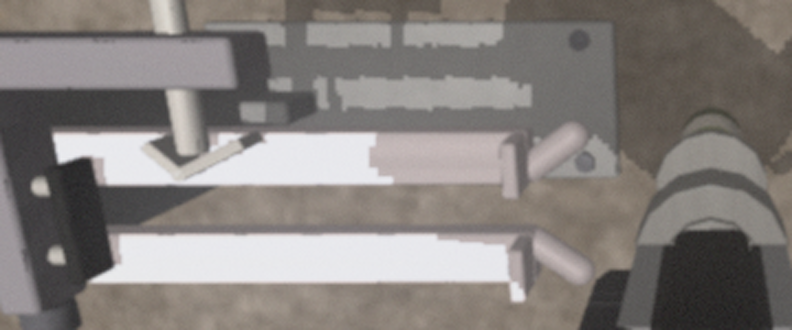

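Run:
```python
from h import *
p=wcam('w4.npz')
def B(x,y,z=.15):
    q=plane(p,(x+.5)/2.2-.5,170+(y+.5)/2.2-.5,z)[:2]; v=q-OB; return 'along %.4f across %.4f'%(v@dB, dB[0]*v[1]-dB[1]*v[0])
for n,q in dict(upin1=(250,184),upin2=(480,184),loin1=(250,235),loin2=(500,238),lout1=(150,282),lout2=(500,282),upout1=(100,133),upout2=(480,133)).items(): print(n,B(*q))
for n,q in dict(front1=(527,190),rear1=(502,195),front2=(535,290),rear2=(512,299)).items(): print(n,B(*q,z=.162))
print('nose tip',B(180,180,.157),'buffer',B(112,265,.16),B(100,190,.16),B(112,265,.154))
```

```text
upin1 along 0.0727 across -0.0072
upin2 along 0.0139 across -0.0073
loin1 along 0.0748 across 0.0066
loin2 along 0.0097 across 0.0074
lout1 along 0.1033 across 0.0199
lout2 along 0.0106 across 0.0198
upout1 along 0.1084 across -0.0206
upout2 along 0.0128 across -0.0207
front1 along -0.0010 across -0.0095
rear1 along 0.0051 across -0.0082
front2 along -0.0015 across 0.0166
rear2 along 0.0044 across 0.0190
nose tip along 0.0855 across -0.0104 buffer along 0.1042 across 0.0109 along 0.1033 across -0.0087 along 0.1092 across 0.0134
```

>>> {"method": "apply_moves", "body": {"commands": [{"linear": [0,-0.003,0],"delta_rot": [0,0,0],"fingers": 255},{"linear": [0,-0.008,0],"delta_rot": [0,0,0],"fingers": 255},{"linear": [0,-0.014,0],"delta_rot": [0,0,0],"fingers": 255},{"linear": [0,-0.02,0],"delta_rot": [0,0,0],"fingers": 255},{"linear": [0,-0.026,0],"delta_rot": [0,0,0],"fingers": 255},{"linear": [0,-0.031,0],"delta_rot": [0,0,0],"fingers": 255},{"linear": [0,-0.035,0],"delta_rot": [0,0,0],"fingers": 255},{"linear": [0,-0.037,0],"delta_rot": [0,0,0],"fingers": 255}]}}

```text
time: 9.2
tool_pos: [0.515, -0.2874, 0.1978]
tool_rot: [-0.0, -0.051, 0.999, -0.0]
contact_force: [-0.3, 0.4, -1.7]
gripper_width: 0.179
```

Run:
```python
from h import *
rep(); s=state()
z=s['tool_pos'][2]
print(to(np.r_[OB+dB*.028,z],5.8))
save('wrist','w5.png')
```

```text
t 9.20 tcp [ 0.515  -0.2874  0.1978] F [-0.28  0.39 -1.67] T [-0.003  0.008  0.02 ] w 15.2
 A: along -0.0890  B: along -0.0081 across 0.0001 Fb -0.41
[[0.0001, -0.0361, -0.0], [0.0, -0.0, 0.03]]
```

View pics/w5.png

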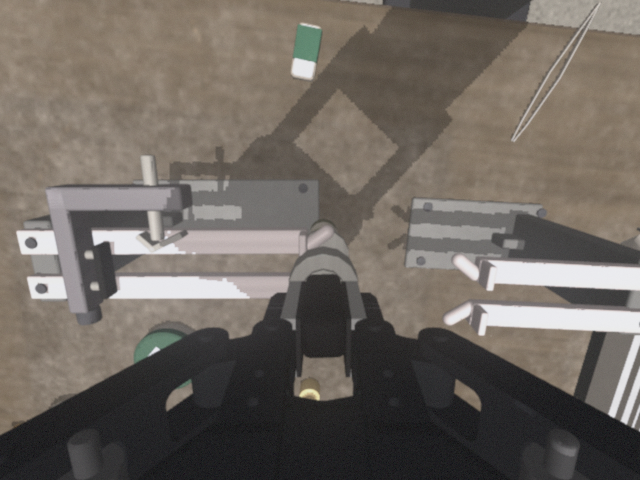

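>>> {"method": "apply_moves", "body": {"commands": [{"linear": [0,-0.003,0],"delta_rot": [0,0,0],"fingers": 255},{"linear": [0,-0.008,0],"delta_rot": [0,0,0],"fingers": 255},{"linear": [0,-0.014,0],"delta_rot": [0,0,0],"fingers": 255},{"linear": [0,-0.02,0],"delta_rot": [0,0,0],"fingers": 255},{"linear": [0,-0.026,0],"delta_rot": [0,0,0],"fingers": 255},{"linear": [0,-0.031,0],"delta_rot": [0,0,0],"fingers": 255},{"linear": [0,-0.034,0],"delta_rot": [0,0,0],"fingers": 255},{"linear": [0,-0.036,0],"delta_rot": [0,0,0],"fingers": 255}]}}

```text
time: 10.05
tool_pos: [0.5186, -0.3231, 0.1977]
tool_rot: [-0.0, -0.051, 0.999, 0.0]
contact_force: [0.4, -0.5, -1.9]
gripper_width: 0.175
```

Run:
```python
from h import *
rep()
```

```text
t 10.05 tcp [ 0.5186 -0.3231  0.1977] F [ 0.44 -0.51 -1.93] T [ 0.007 -0.015  0.029] w 14.9
 A: along -0.1248  B: along 0.0278 across 0.0001 Fb 0.55
```

>>> {"method": "apply_moves", "body": {"commands": [{"linear": [0,0,0.002],"delta_rot": [0,0,0],"fingers": 255},{"linear": [0,0,0.005],"delta_rot": [0,0,0],"fingers": 255},{"linear": [0,0,0.008],"delta_rot": [0,0,0],"fingers": 255},{"linear": [0,0,0.011],"delta_rot": [0,0,0],"fingers": 255},{"linear": [0,0,0.014],"delta_rot": [0,0,0],"fingers": 255},{"linear": [0,0,0.016],"delta_rot": [0,0,0],"fingers": 255},{"linear": [0,0,0.017],"delta_rot": [0,0,0],"fingers": 255},{"linear": [0,0,0.017],"delta_rot": [0,0,0],"fingers": 255}]}}

```text
time: 10.85
tool_pos: [0.5186, -0.3227, 0.1806]
tool_rot: [-0.0, -0.051, 0.999, 0.0]
contact_force: [0.3, -0.4, -1.8]
gripper_width: 0.179
```

>>> {"method": "apply_moves", "body": {"commands": [{"linear": [0,0,0.0002],"delta_rot": [0,0,0],"fingers": 255},{"linear": [0,0,0.0004],"delta_rot": [0,0,0],"fingers": 255},{"linear": [0,0,0.0006],"delta_rot": [0,0,0],"fingers": 255},{"linear": [0,0,0.0008],"delta_rot": [0,0,0],"fingers": 255},{"linear": [0,0,0.001],"delta_rot": [0,0,0],"fingers": 255},{"linear": [0,0,0.0011],"delta_rot": [0,0,0],"fingers": 255},{"linear": [0,0,0.0011],"delta_rot": [0,0,0],"fingers": 255},{"linear": [0,0,0.0011],"delta_rot": [0,0,0],"fingers": 255}]}}

```text
time: 11.65
tool_pos: [0.5186, -0.3228, 0.1797]
tool_rot: [-0.0, -0.051, 0.999, -0.0]
contact_force: [-0.7, -0.2, -2.2]
gripper_width: 0.181
```

Run:
```python
from h import *
rep()
```

```text
t 11.65 tcp [ 0.5186 -0.3228  0.1797] F [-0.69 -0.16 -2.17] T [-0.052 -0.025  0.008] w 15.4
 A: along -0.1244  B: along 0.0274 across 0.0002 Fb 0.09
```

>>> {"method": "apply_moves", "body": {"commands": [{"linear": [0,0,0.0002],"delta_rot": [0,0,0],"fingers": 255},{"linear": [0,0,0.0004],"delta_rot": [0,0,0],"fingers": 255},{"linear": [0,0,0.0005],"delta_rot": [0,0,0],"fingers": 255},{"linear": [0,0,0.0005],"delta_rot": [0,0,0],"fingers": 255},{"linear": [0,0,0.0005],"delta_rot": [0,0,0],"fingers": 255},{"linear": [0,0,0.0005],"delta_rot": [0,0,0],"fingers": 255},{"linear": [0,0,0.0005],"delta_rot": [0,0,0],"fingers": 255},{"linear": [0,0,0.0005],"delta_rot": [0,0,0],"fingers": 255}]}}

```text
time: 12.45
tool_pos: [0.5187, -0.3228, 0.1793]
tool_rot: [0.0, -0.051, 0.999, -0.0]
contact_force: [0.1, 0.1, -0.9]
gripper_width: 0.177
```

Run:
```python
from h import *
rep()
```

```text
t 12.45 tcp [ 0.5187 -0.3228  0.1793] F [ 0.06  0.11 -0.93] T [ 0.072  0.102 -0.007] w 15.0
 A: along -0.1245  B: along 0.0274 across 0.0002 Fb -0.11
```

>>> {"method": "apply_moves", "body": {"commands": [{"linear": [0,-0.002,0],"delta_rot": [0,0,0],"fingers": 255},{"linear": [0,-0.005,0],"delta_rot": [0,0,0],"fingers": 255},{"linear": [0,-0.009,0],"delta_rot": [0,0,0],"fingers": 255},{"linear": [0,-0.013,0],"delta_rot": [0,0,0],"fingers": 255},{"linear": [0,-0.017,0],"delta_rot": [0,0,0],"fingers": 255},{"linear": [0,-0.02,0],"delta_rot": [0,0,0],"fingers": 255},{"linear": [0,-0.023,0],"delta_rot": [0,0,0],"fingers": 255},{"linear": [0,-0.025,0],"delta_rot": [0,0,0],"fingers": 255}]}}

```text
time: 13.25
tool_pos: [0.5213, -0.3479, 0.1793]
tool_rot: [0.0, -0.051, 0.999, -0.0]
contact_force: [-0.2, 1.2, 1.9]
gripper_width: 0.175
```

Run:
```python
from h import *
rep()
```

```text
t 13.25 tcp [ 0.5213 -0.3479  0.1793] F [-0.17  1.23  1.92] T [ 0.27   0.024 -0.01 ] w 14.8
 A: along -0.1497  B: along 0.0527 across 0.0002 Fb -1.24
```

>>> {"method": "apply_moves", "body": {"commands": [{"linear": [0,-0.001,0],"delta_rot": [0,0,0],"fingers": 255},{"linear": [0,-0.002,0],"delta_rot": [0,0,0],"fingers": 255},{"linear": [0,-0.003,0],"delta_rot": [0,0,0],"fingers": 255},{"linear": [0,-0.004,0],"delta_rot": [0,0,0],"fingers": 255},{"linear": [0,-0.005,0],"delta_rot": [0,0,0],"fingers": 255},{"linear": [0,-0.006,0],"delta_rot": [0,0,0],"fingers": 255},{"linear": [0,-0.007,0],"delta_rot": [0,0,0],"fingers": 255},{"linear": [0,-0.008,0],"delta_rot": [0,0,0],"fingers": 255}]}}

```text
time: 14.05
tool_pos: [0.5221, -0.3556, 0.1793]
tool_rot: [0.0, -0.051, 0.999, 0.0]
contact_force: [-0.3, 1.9, 2.5]
gripper_width: 0.177
```

Run:
```python
from h import *
rep()
```

```text
t 14.05 tcp [ 0.5221 -0.3556  0.1793] F [-0.3   1.91  2.45] T [ 0.338  0.061 -0.023] w 15.0
 A: along -0.1574  B: along 0.0605 across 0.0003 Fb -1.93
```

>>> {"method": "apply_moves", "body": {"commands": [{"linear": [0,-0.001,-0.0001],"delta_rot": [0,0,0],"fingers": 255},{"linear": [0,-0.002,-0.0002],"delta_rot": [0,0,0],"fingers": 255},{"linear": [0,-0.003,-0.0002],"delta_rot": [0,0,0],"fingers": 255},{"linear": [0,-0.004,-0.0002],"delta_rot": [0,0,0],"fingers": 255},{"linear": [0,-0.005,-0.0002],"delta_rot": [0,0,0],"fingers": 255},{"linear": [0,-0.006,-0.0002],"delta_rot": [0,0,0],"fingers": 255},{"linear": [0,-0.007,-0.0002],"delta_rot": [0,0,0],"fingers": 255},{"linear": [0,-0.008,-0.0002],"delta_rot": [0,0,0],"fingers": 255}]}}

```text
time: 14.85
tool_pos: [0.5232, -0.3628, 0.1793]
tool_rot: [0.0, -0.051, 0.999, 0.001]
contact_force: [2.3, 4.6, 2.7]
gripper_width: 0.176
```

Run:
```python
from h import *
rep()
```

```text
t 14.85 tcp [ 0.5232 -0.3628  0.1793] F [2.34 4.57 2.65] T [ 0.908 -0.277 -0.055] w 14.9
 A: along -0.1647  B: along 0.0678 across 0.0007 Fb -4.31
```

>>> {"method": "apply_moves", "body": {"commands": [{"linear": [0,-0.0008,0],"delta_rot": [0,0,0],"fingers": 255},{"linear": [0,-0.0016,0],"delta_rot": [0,0,0],"fingers": 255},{"linear": [0,-0.0024,0],"delta_rot": [0,0,0],"fingers": 255},{"linear": [0,-0.0032,0],"delta_rot": [0,0,0],"fingers": 255},{"linear": [0,-0.004,0],"delta_rot": [0,0,0],"fingers": 255},{"linear": [0,-0.0048,0],"delta_rot": [0,0,0],"fingers": 255},{"linear": [0,-0.0056,0],"delta_rot": [0,0,0],"fingers": 255},{"linear": [0,-0.0064,0],"delta_rot": [0,0,0],"fingers": 255}]}}

```text
time: 15.65
tool_pos: [0.5241, -0.3689, 0.1794]
tool_rot: [0.001, -0.051, 0.999, 0.001]
contact_force: [2.3, 5.6, 2.7]
gripper_width: 0.176
```

Run:
```python
from h import *
rep()
```

```text
t 15.65 tcp [ 0.5241 -0.3689  0.1794] F [2.3  5.62 2.72] T [ 1.145 -0.442 -0.061] w 14.9
 A: along -0.1708  B: along 0.0738 across 0.0010 Fb -5.35
```

>>> {"method": "apply_moves", "body": {"commands": [{"linear": [0,-0.0008,0],"delta_rot": [0,0,0],"fingers": 255},{"linear": [0,-0.0016,0],"delta_rot": [0,0,0],"fingers": 255},{"linear": [0,-0.0024,0],"delta_rot": [0,0,0],"fingers": 255},{"linear": [0,-0.0032,0],"delta_rot": [0,0,0],"fingers": 255},{"linear": [0,-0.004,0],"delta_rot": [0,0,0],"fingers": 255},{"linear": [0,-0.0046,0],"delta_rot": [0,0,0],"fingers": 255},{"linear": [0,-0.0052,0],"delta_rot": [0,0,0],"fingers": 255},{"linear": [0,-0.0056,0],"delta_rot": [0,0,0],"fingers": 255}]}}

```text
time: 16.45
tool_pos: [0.5249, -0.3751, 0.1794]
tool_rot: [0.001, -0.051, 0.999, 0.0]
contact_force: [4.5, 4.3, 1.8]
gripper_width: 0.175
```

Run:
```python
from h import *
rep(); save('wrist','w6.png')
```

```text
t 16.45 tcp [ 0.5249 -0.3751  0.1794] F [4.53 4.29 1.79] T [ 0.757 -0.659 -0.029] w 14.9
 A: along -0.1770  B: along 0.0801 across 0.0011 Fb -3.81
```

View pics/w6.png

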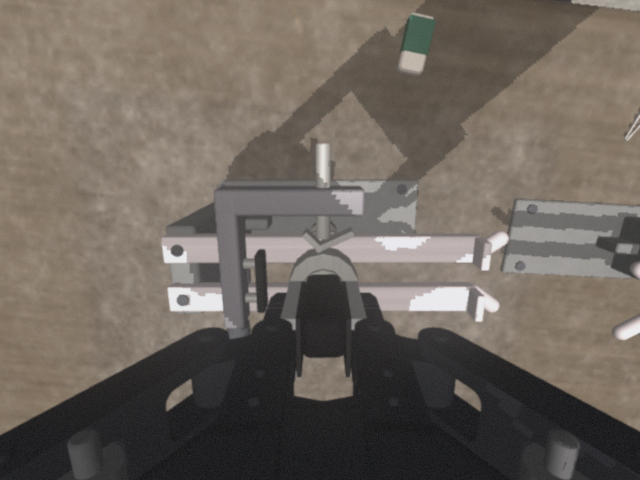

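>>> {"method": "apply_moves", "body": {"commands": [{"linear": [0,-0.0006,0],"delta_rot": [0,0,0],"fingers": 255},{"linear": [0,-0.0012,0],"delta_rot": [0,0,0],"fingers": 255},{"linear": [0,-0.0018,0],"delta_rot": [0,0,0],"fingers": 255},{"linear": [0,-0.0024,0],"delta_rot": [0,0,0],"fingers": 255},{"linear": [0,-0.003,0],"delta_rot": [0,0,0],"fingers": 255},{"linear": [0,-0.0036,0],"delta_rot": [0,0,0],"fingers": 255},{"linear": [0,-0.0042,0],"delta_rot": [0,0,0],"fingers": 255},{"linear": [0,-0.0048,0],"delta_rot": [0,0,0],"fingers": 255}]}}

```text
time: 17.3
tool_pos: [0.5245, -0.3804, 0.1793]
tool_rot: [-0.0, -0.051, 0.999, -0.0]
contact_force: [3.7, 1.8, 0.1]
gripper_width: 0.178
```

Run:
```python
from h import *
rep()
```

```text
t 17.30 tcp [ 0.5245 -0.3804  0.1793] F [3.72 1.83 0.14] T [ 0.455 -0.709 -0.029] w 15.2
 A: along -0.1823  B: along 0.0854 across 0.0002 Fb -1.45
```

Past the tip and dropping. Now slowly on to the buffer.

>>> {"method": "apply_moves", "body": {"commands": [{"linear": [0,-0.0004,0],"delta_rot": [0,0,0],"fingers": 255},{"linear": [0,-0.0008,0],"delta_rot": [0,0,0],"fingers": 255},{"linear": [0,-0.0012,0],"delta_rot": [0,0,0],"fingers": 255},{"linear": [0,-0.0016,0],"delta_rot": [0,0,0],"fingers": 255},{"linear": [0,-0.002,0],"delta_rot": [0,0,0],"fingers": 255},{"linear": [0,-0.0024,0],"delta_rot": [0,0,0],"fingers": 255},{"linear": [0,-0.0028,0],"delta_rot": [0,0,0],"fingers": 255},{"linear": [0,-0.003,0],"delta_rot": [0,0,0],"fingers": 255}]}}

```text
time: 18.1
tool_pos: [0.5248, -0.3834, 0.1794]
tool_rot: [-0.0, -0.051, 0.999, -0.0]
contact_force: [3.4, 1.3, -0.6]
gripper_width: 0.175
```

Run:
```python
from h import *
rep()
```

```text
t 18.10 tcp [ 0.5248 -0.3834  0.1794] F [ 3.41  1.28 -0.57] T [ 0.305 -0.675 -0.024] w 14.8
 A: along -0.1853  B: along 0.0883 across 0.0002 Fb -0.93
```

>>> {"method": "apply_moves", "body": {"commands": [{"linear": [0,-0.0004,0],"delta_rot": [0,0,0],"fingers": 255},{"linear": [0,-0.0008,0],"delta_rot": [0,0,0],"fingers": 255},{"linear": [0,-0.0012,0],"delta_rot": [0,0,0],"fingers": 255},{"linear": [0,-0.0016,0],"delta_rot": [0,0,0],"fingers": 255},{"linear": [0,-0.002,0],"delta_rot": [0,0,0],"fingers": 255},{"linear": [0,-0.002,0],"delta_rot": [0,0,0],"fingers": 255},{"linear": [0,-0.002,0],"delta_rot": [0,0,0],"fingers": 255},{"linear": [0,-0.002,0],"delta_rot": [0,0,0],"fingers": 255}]}}

```text
time: 18.9
tool_pos: [0.525, -0.3854, 0.1794]
tool_rot: [-0.0, -0.051, 0.999, -0.0]
contact_force: [3.3, 0.4, -0.7]
gripper_width: 0.176
```

Run:
```python
from h import *
rep()
```

```text
t 18.90 tcp [ 0.525  -0.3854  0.1794] F [ 3.26  0.37 -0.7 ] T [-0.08  -0.705 -0.041] w 15.0
 A: along -0.1873  B: along 0.0904 across 0.0002 Fb -0.04
```

>>> {"method": "apply_moves", "body": {"commands": [{"linear": [0,-0.0004,0],"delta_rot": [0,0,0],"fingers": 255},{"linear": [0,-0.0008,0],"delta_rot": [0,0,0],"fingers": 255},{"linear": [0,-0.0012,0],"delta_rot": [0,0,0],"fingers": 255},{"linear": [0,-0.0016,0],"delta_rot": [0,0,0],"fingers": 255},{"linear": [0,-0.002,0],"delta_rot": [0,0,0],"fingers": 255},{"linear": [0,-0.002,0],"delta_rot": [0,0,0],"fingers": 255},{"linear": [0,-0.002,0],"delta_rot": [0,0,0],"fingers": 255},{"linear": [0,-0.002,0],"delta_rot": [0,0,0],"fingers": 255}]}}

```text
time: 19.7
tool_pos: [0.5252, -0.3871, 0.1794]
tool_rot: [-0.0, -0.051, 0.999, 0.0]
contact_force: [3.2, 1.1, -0.4]
gripper_width: 0.18
```

Run:
```python
from h import *
rep()
```

```text
t 19.70 tcp [ 0.5252 -0.3871  0.1794] F [ 3.25  1.13 -0.35] T [ 0.264 -0.525 -0.03 ] w 15.3
 A: along -0.1890  B: along 0.0921 across 0.0002 Fb -0.80
```

>>> {"method": "apply_moves", "body": {"commands": [{"linear": [0,-0.0003,0],"delta_rot": [0,0,0],"fingers": 255},{"linear": [0,-0.0006,0],"delta_rot": [0,0,0],"fingers": 255},{"linear": [0,-0.0009,0],"delta_rot": [0,0,0],"fingers": 255},{"linear": [0,-0.0012,0],"delta_rot": [0,0,0],"fingers": 255},{"linear": [0,-0.0015,0],"delta_rot": [0,0,0],"fingers": 255},{"linear": [0,-0.0015,0],"delta_rot": [0,0,0],"fingers": 255},{"linear": [0,-0.0015,0],"delta_rot": [0,0,0],"fingers": 255},{"linear": [0,-0.0015,0],"delta_rot": [0,0,0],"fingers": 255}]}}

```text
time: 20.5
tool_pos: [0.5254, -0.3883, 0.1794]
tool_rot: [-0.0, -0.051, 0.999, 0.0]
contact_force: [1.9, 3.7, 1.1]
gripper_width: 0.178
```

Run:
```python
from h import *
rep()
```

```text
t 20.50 tcp [ 0.5254 -0.3883  0.1794] F [1.93 3.68 1.15] T [ 0.87  -0.445  0.025] w 15.1
 A: along -0.1903  B: along 0.0933 across 0.0002 Fb -3.47
```

>>> {"method": "apply_moves", "body": {"commands": [{"linear": [0,-0.0003,0],"delta_rot": [0,0,0],"fingers": 255},{"linear": [0,-0.0006,0],"delta_rot": [0,0,0],"fingers": 255},{"linear": [0,-0.0009,0],"delta_rot": [0,0,0],"fingers": 255},{"linear": [0,-0.0012,0],"delta_rot": [0,0,0],"fingers": 255},{"linear": [0,-0.0015,0],"delta_rot": [0,0,0],"fingers": 255},{"linear": [0,-0.0015,0],"delta_rot": [0,0,0],"fingers": 255},{"linear": [0,-0.0015,0],"delta_rot": [0,0,0],"fingers": 255},{"linear": [0,-0.0015,0],"delta_rot": [0,0,0],"fingers": 255}]}}

```text
time: 21.3
tool_pos: [0.5255, -0.3892, 0.1794]
tool_rot: [-0.0, -0.051, 0.999, 0.001]
contact_force: [1.8, 6.4, 1.7]
gripper_width: 0.179
```

Run:
```python
from h import *
rep()
```

```text
t 21.30 tcp [ 0.5255 -0.3892  0.1794] F [1.81 6.38 1.69] T [ 1.297 -0.33  -0.038] w 15.2
 A: along -0.1911  B: along 0.0942 across 0.0003 Fb -6.16
```

>>> {"method": "apply_moves", "body": {"commands": [{"linear": [0,-0.0004,0],"delta_rot": [0,0,0],"fingers": 255},{"linear": [0,-0.0008,0],"delta_rot": [0,0,0],"fingers": 255},{"linear": [0,-0.0012,0],"delta_rot": [0,0,0],"fingers": 255},{"linear": [0,-0.0016,0],"delta_rot": [0,0,0],"fingers": 255},{"linear": [0,-0.002,0],"delta_rot": [0,0,0],"fingers": 255},{"linear": [0,-0.0022,0],"delta_rot": [0,0,0],"fingers": 255},{"linear": [0,-0.0022,0],"delta_rot": [0,0,0],"fingers": 255},{"linear": [0,-0.0022,0],"delta_rot": [0,0,0],"fingers": 255}]}}

```text
time: 22.1
tool_pos: [0.5256, -0.3903, 0.1794]
tool_rot: [-0.001, -0.051, 0.999, 0.002]
contact_force: [0.1, 10.9, 3.6]
gripper_width: 0.176
```

Run:
```python
from h import *
rep()
```

```text
t 22.10 tcp [ 0.5256 -0.3903  0.1794] F [ 0.11 10.91  3.56] T [ 1.808 -0.091 -0.056] w 15.0
 A: along -0.1922  B: along 0.0953 across 0.0003 Fb -10.85
```

>>> {"method": "apply_moves", "body": {"commands": [{"linear": [0,0,0],"delta_rot": [0,0,0],"fingers": 235},{"linear": [0,0,0],"delta_rot": [0,0,0],"fingers": 220},{"linear": [0,0,0],"delta_rot": [0,0,0],"fingers": 205},{"linear": [0,0.001,0],"delta_rot": [0,0,0],"fingers": 195},{"linear": [0,0.002,0],"delta_rot": [0,0,0],"fingers": 180},{"linear": [0,0.003,0],"delta_rot": [0,0,0],"fingers": 160},{"linear": [0,0.003,0],"delta_rot": [0,0,0],"fingers": 140},{"linear": [0,0.003,0],"delta_rot": [0,0,0],"fingers": 120}]}}

```text
time: 22.9
tool_pos: [0.5252, -0.3898, 0.1793]
tool_rot: [-0.0, -0.051, 0.999, -0.0]
contact_force: [-0.2, -1.2, 0.2]
gripper_width: 0.529
```

Run:
```python
from h import *
rep(); s=state(); np.savez('w7.npz',p=s['tool_pos'],q=s['tool_rot']); save('wrist','w7.png')
```

```text
t 22.90 tcp [ 0.5252 -0.3898  0.1793] F [-0.23 -1.15  0.2 ] T [-0.015  0.009 -0.031] w 44.9
 A: along -0.1917  B: along 0.0948 across -0.0001 Fb 1.13
```

View pics/w7.png

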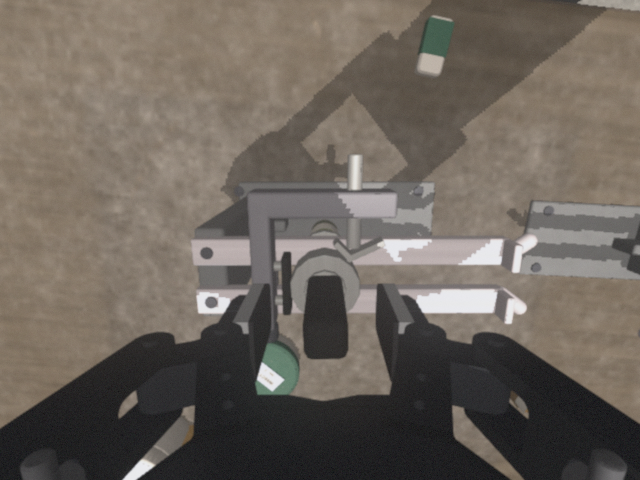

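>>> {"method": "apply_moves", "body": {"commands": [{"linear": [0,0.002,-0.005],"delta_rot": [0,0,0],"fingers": 100},{"linear": [0,0.002,-0.015],"delta_rot": [0,0,0],"fingers": 100},{"linear": [0,0.002,-0.03],"delta_rot": [0,0,0],"fingers": 100},{"linear": [0,0.002,-0.05],"delta_rot": [0,0,0],"fingers": 100},{"linear": [0,0.002,-0.075],"delta_rot": [0,0,0],"fingers": 100},{"linear": [0,0.002,-0.09],"delta_rot": [0,0,0],"fingers": 100},{"linear": [0,0.002,-0.1],"delta_rot": [0,0,0],"fingers": 100},{"linear": [0,0.002,-0.1],"delta_rot": [0,0,0],"fingers": 100}]}}

```text
time: 23.75
tool_pos: [0.5259, -0.388, 0.2819]
tool_rot: [0.001, -0.051, 0.999, -0.001]
contact_force: [0.3, 0.0, -0.8]
gripper_width: 0.607
```

Run:
```python
from h import *
rep(); s=state(); np.savez('w8.npz',p=s['tool_pos'],q=s['tool_rot']); im=save('wrist','w8.png')
im=cv2.imread('pics/w8.png'); cv2.imwrite('pics/w8z.png',cv2.resize(im[170:320,200:400],None,fx=4,fy=4,interpolation=cv2.INTER_CUBIC))
save('top','t8.png')
```

```text
t 23.75 tcp [ 0.5259 -0.388   0.2819] F [ 0.28  0.03 -0.78] T [ 0.025  0.027 -0.046] w 51.6
 A: along -0.1899  B: along 0.0930 across 0.0008 Fb 0.00
```

View pics/w8z.png

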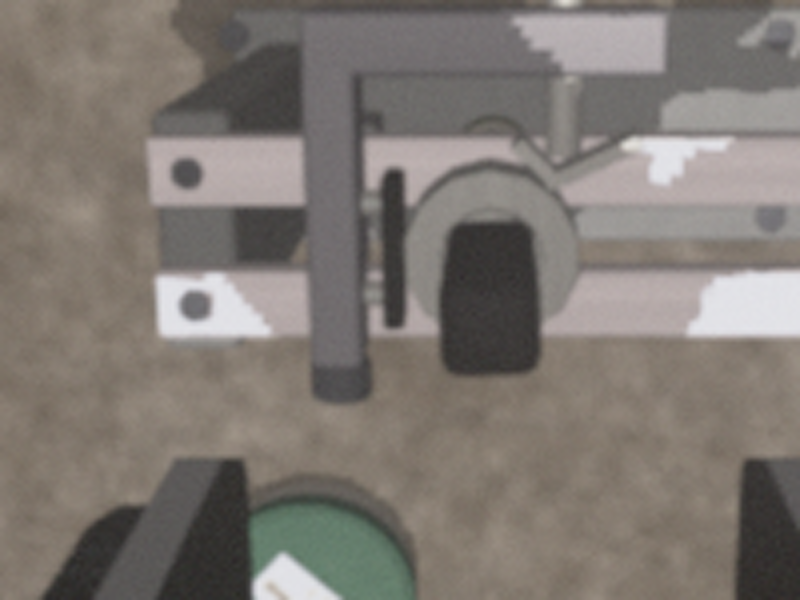

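View pics/w8.png

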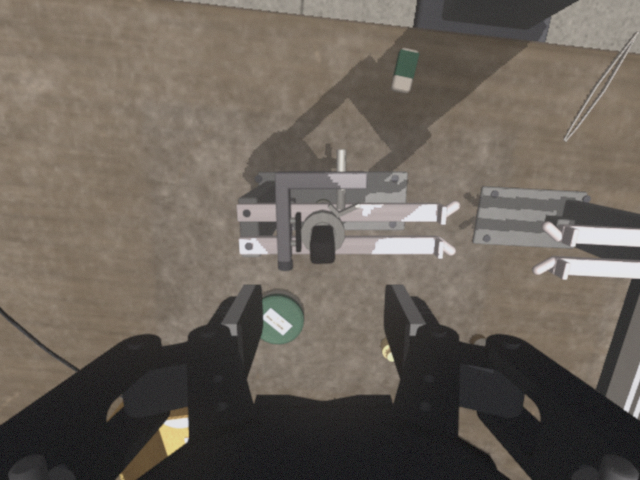

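Run:
```python
from h import *
def al(q): v=q[:2]-OB; return 'along %.4f across %.4f'%(v@dB, dB[0]*v[1]-dB[1]*v[0])
p=wcam('w8.npz')
f=lambda x,y,z: plane(p,200+(x+.5)/4-.5,170+(y+.5)/4-.5,z)
print('disc L,R',al(f(405,245,.164)),al(f(580,245,.164)))
print('grip top c',al(f(491,325,.212)))
print('buffer face top, z .164/.160',al(f(405,245,.164)),al(f(405,245,.160)))
print('nose tip',al(f(557,178,.16)))
# w7: same
p=wcam('w7.npz')
print('w7 disc L,R',al(plane(p,291,285,.164)),al(plane(p,359,285,.164)))
im=cv2.imread('pics/t8.png'); cv2.imwrite('pics/t8z.png',cv2.resize(im[150:350,215:415],None,fx=3,fy=3,interpolation=cv2.INTER_CUBIC))
```

```text
disc L,R along 0.1104 across -0.0027 along 0.0773 across -0.0028
grip top c along 0.0939 across -0.0014
buffer face top, z .164/.160 along 0.1104 across -0.0027 along 0.1106 across -0.0018
nose tip along 0.0816 across -0.0149
w7 disc L,R along 0.1104 across -0.0016 along 0.0778 across -0.0017
```

View pics/t8z.png

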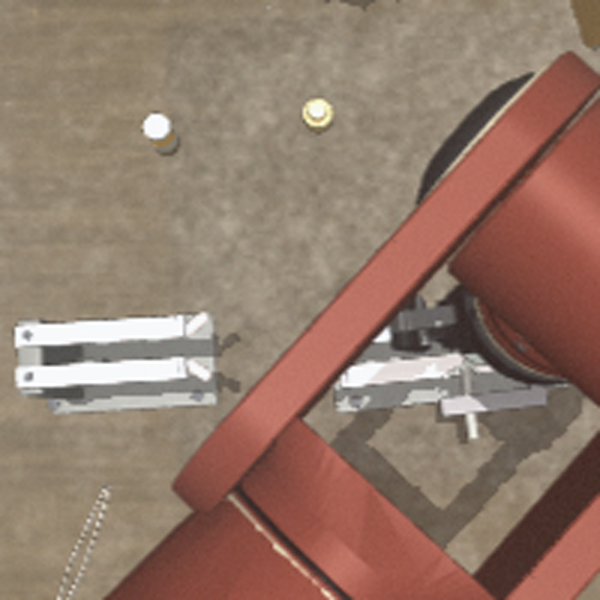

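Run:
```python
from h import *
rep(); print(job_done())
```

```text
t 23.85 tcp [ 0.5251 -0.3872  0.2787] F [ 1.19 -0.45 -0.21] T [ 0.028  0.023 -0.032] w 51.7
 A: along -0.1891  B: along 0.0922 across 0.0000 Fb 0.56
the job is handed in; nothing more can be done
None
```

The carrier now hangs released on the longer rail, past the latch nose and against the buffer, and I handed the job in at about 24 s of the 64 s allowed.

- **Transfer:** I gripped the carrier, lifted it 19 mm and brought it out through the short rail's mouth. I then turned it to line up with the longer rail and set it down with its axis about 27 mm from the mouth.
- **Slide:** The nose gave about 4 to 5 N of resistance, which dropped past the tip. The rubber buffer rose to about 11 N along the rail, at which point I let go and moved the arm straight up.
- **Resting place:** The last wrist picture shows the disc touching the buffer with the nose sprung in behind it. The axis is about 94 mm from the mouth and within about 1.5 mm of the slot's centre line. First buffer contact was at about 92.5 mm, so the buffer should be pressed in by roughly 1 mm.
- **Forces:** Readings at the end of each move never passed about 12 N at the wrist. Peaks within a move were not recorded.
- **Not confirmed:** The buffer and nose positions are inferred from pictures and forces, as neither joint can be read directly. In the final overhead picture the vial and weight look undisturbed. The arm covered the tin and eraser there, but the wrist picture still shows both, and the gripper never went near them.

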